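# Load a tumbler barrel and lift its outer lid off the inner one

## Robot

A 6-joint arm with a two-finger parallel gripper is mounted at the origin on the work surface; the furniture and walls round the work are solid. World frame = base frame: x ahead of the robot, y to its left, z up, the work surface at z = 0. Lengths are in m, angles in rad, forces in N, time in s.
With the tool pointing down it reaches from about 0.35 to 0.975 m from the base axis. Payload 4.9 kg.
Tool frame: the origin (TCP) lies between the finger pads; the fingertips stand 14 mm ahead of it and the grasp point (between the pads) lies 5 mm behind it (manip.finger_overhang is the distance from the TCP to the fingertips, in m); z points along the fingers, y is the line along which they close (so a half turn about z gives the same grasp; the last joint's range is limited). The gripper opens to 85 mm and grips with 20 to 120 N. Pads are 22 mm wide; open, the fingers measure 114 mm over their backs; the gripper's body (76 mm by 85 mm) begins 54 mm behind the grasp point. The pads swing forward as they close: fully open they stand 13 mm farther back than shut.
Start: joints at [1.099, 0.053, 1.613, -0, 1.476, -0.119], TCP at [0.216, 0.586, 0.245] pointing down, gripper open.
Joint ranges: [-3.01, 3.01], [-1.01, 2.22], [0.06, 2.58], [-1.02, 4.17], [0.09, 2.62], [-3.14, 3.14]. Speed limits (rad/s): [2.57, 2.57, 3.14, 3.14, 3.14, 3.14].

## Interface

Orientations are given as a unit quaternion [w, x, y, z].
In Python, from plant import manip, grab_frame gives the robot as it stands.
- The arm moves only by the tool servo_tool, never from a script. Its argument "deltas" is a list that holds one entry, the list of rows, each a list of 5 numbers: the opening in per cent of the stroke, from 0 (shut) to 100 (fully open), then the shift along the world's x, y, z in m, then the turn about the world's z in degrees. A call has exactly 8 rows; each row shifts and turns the commanded pose from where the row before left it; what a row does not reach is not made up. A row lasts 1/10 s, in which the tool goes at most 50 mm and 8.59 degrees, less where a joint would pass 70% of its speed; a pose out of reach is approached as far as the arm can. A call is refused whole if a number of a shift passes 0.05 or a number of a turn 8.59, either way. A call with a gripper value outside its range is refused whole. The fingers move at their own pace and stop on an object; the grip force is fixed at half the most. Time passes only in rows, so rows that do not move let the fingers close, or fill a call up. It gives the time, the measured TCP pose, the force, the opening and the grip force at its end, in the units of the state.
- manip.state(): the state, without advancing time (a new reading comes with each control period).
- grab_frame(name): name is "scene" or "top" or "wrist"; returns a dict with "pixels" (400x640x3 uint8, red, green, blue), "z_map" (400x640 float32, m along the optical axis (not along the pixel's ray), 0 where there is no reading), "fx", "fy", "cx", "cy" (pixels), "dist" ([k1, k2, p1, p2, k3] as OpenCV has them; the pictures are not rectified), "rvec" (rotation vector, rad) and "tvec" (3), from world to camera coordinates, as OpenCV has them; the wrist camera has in their place "T_tool_cam" (4x4, takes a point from camera to tool coordinates, whose origin is the TCP and whose axes are the flange's). Camera axes: x right, y down, z forward; pixel columns grow to the right and rows downward; lengths in m; the calibration is good to about 2 mm. A picture is of the moment at which its call begins: read the wrist's pose just before it.
- manip.job_done(): hands the job in; it is judged then, once.
The state is a dict: "time": time; "joint_pos": joint angles; "joint_vel": joint speeds; "joint_efforts": joint torques, N m; "tool_pos": TCP position; "tool_rot": TCP orientation; "contact_force": force on the tool from outside, world axes, zero at the start; "ft_torque": the same for the moment, N m; "gripper_width": opening from 0.0 (shut) to 1.0 (fully open); "grasp_force": force on a finger pad.
Only numpy, scipy, OpenCV 4.12 (cv2) and the standard library are available. Lean on these libraries where they do the work, as an engineer would, in place of code of your own. Each camera call takes 0.05 s, during which the arm holds its last target. There are 200 camera calls.

## Task

Load the tumbler barrel: pick up the open-ended tray by its bridge handle, tip its five steel nuts into the barrel and stand the empty tray back on the bench. Then carry the nested pair of lids by the inner lid's stud, lower the pair together onto the barrel until both are fully home and let go; finally take the outer lid alone by one of its ribs and lift it straight off, leaving the inner lid seated, and finish while still holding the outer lid about level in the gripper, well clear above the stud, so that I can check the seal of the inner lid. Keep the barrel standing where it is and leave the tin of stain and the mug alone.

Things in the scene. Friction and masses are not known exactly. Their poses are not given: they have to be found in the camera images.
- barrel: open tumbler barrel of black rubber, standing upright and loose on the bench, 1.3 kg, outside diameter 128 mm (132 mm over two thin bands), inside diameter 112 mm, 95 mm high, floor 8 mm thick; origin at the centre of its underside, z up, so its mouth is at z = 95 mm
- inner_lid: round inner lid, grey plastic, 0.3 kg, lying plug down under the outer lid. Origin at the centre of the plug's underside, z up. Plug radius 46 mm, tapering out to 53 mm at z = 9 mm, straight to z = 20; flange of radius 60 mm, z = 20 to 24; boss of radius 14.5 mm to z = 31; then the stud. Fully home, flange on the barrel's rim, its origin is 75 mm above the barrel's, coaxial, 3 mm play all round
- stud (a point): point on the axis of the inner lid's round steel stud, diameter 16 mm, that sticks up through the outer lid's hole; the point is 60 mm above the inner lid's origin, the stud's tip 18 mm higher; axes as the inner lid's. Lifting by the stud carries both lids. Fingers closing along the outer lid's y axis pass clear of the ribs
- outer_lid: outer lid, plain aluminium, 0.16 kg, 148 mm across, loosely nested over the inner lid: its cover rests on the flange, the stud comes through its hole (radius 17 mm). Origin at the centre of the lower edge of its skirt (14 mm deep, inside radius 71 mm), z up; top of the cover at z = 18 mm. Nested, its origin is 10 mm above the inner lid's; the stud's tip is then at its z = 68 mm
- rib_a (a point): finger rib on the outer lid's cover, on its +x side: 12 mm thick (along the lid's y), from 28 to 64 mm from the centre along x, z = 18 to 44 mm; the point is in the rib, 46 mm from the lid's centre at z = 36 mm; axes as the outer lid's
- rib_b (a point): the same rib on the outer lid's -x side
- tray: sheet-steel tray, 0.25 kg, 150 mm along x, 80 mm along y, 2 mm thick, walls 24 mm high, open at its -x end. Origin at the centre of its underside, z up. A bridge handle spans the middle: a wooden bar along y, 14 mm thick (x), 20 mm high, centred 58 mm above the origin. The nuts lie towards the closed end; friction is about 0.6, so they slide once the floor slopes more than about 35 degrees
- nut_1: M16 hexagon nut of dark steel, 24 mm across flats, 13 mm high, 33 g; origin at the centre of its underside, z along its bore
- nut_2: M16 hexagon nut of dark steel, 24 mm across flats, 13 mm high, 33 g; origin at the centre of its underside, z along its bore
- nut_3: M16 hexagon nut of dark steel, 24 mm across flats, 13 mm high, 33 g; origin at the centre of its underside, z along its bore
- nut_4: M16 hexagon nut of dark steel, 24 mm across flats, 13 mm high, 33 g; origin at the centre of its underside, z along its bore
- nut_5: M16 hexagon nut of dark steel, 24 mm across flats, 13 mm high, 33 g; origin at the centre of its underside, z along its bore
- tin_stain: tall pale tin of stain, 67 mm across, 105 mm high, bystander; origin at the centre of its underside
- mug: blue mug, 77 x 104 mm, 89 mm high, bystander; origin at the centre of its underside

How it is judged:
By the outcome, as a careful person would: the job done as asked, in the order asked, and still so for the second after the job is handed in, while the arm keeps its last pose, push and grip.
It also fails if it takes over 72 s, if anything falls off the work surface, if the arm or the gripper's body presses on something with over 40 N, if the wrist force passes 120 N, or if a joint passes its speed limit or range.

## Working session

There is one attempt and no reset: what is moved stays moved. The work goes in short steps, Python scripts to look and compute and a tool call to move; the robot and the scene stay as the last step left them, time stands still between calls to the robot, and variables do not carry over. Pictures are saved under pics/ and viewed, at most 10 in all, crops included, and the job is handed in when it is done.

Besides the shell and the picture viewer there is one more tool, called after "Call:" as name([rows], argument=value, ...), one row to a line, values as JSON. servo_tool: Moves the arm, as the interface text tells. Its arguments: {"type":"object","properties":{"deltas":{"type":"array"}},"required":["deltas"]}

```bash
ls; mkdir -p pics; python3 - <<'E'
from plant import manip, grab_frame
import cv2,numpy as np
print([a for a in dir(manip) if a[0]!='_'])
print(manip.state())
for n in("scene","top"):
    f=grab_frame(n); np.save(f'{n}.npy',f,allow_pickle=True)
    cv2.imwrite(f'pics/{n}0.png',f["pixels"][:,:,::-1])
    print(n,f["fx"],f["cx"],f["rvec"],f["tvec"],f["dist"])
E
```

```text
pics
['IKError', 'finger_overhang', 'job_done', 'state']
{'time': 0.0, 'joint_pos': array([ 1.09898348e+00,  5.33401017e-02,  1.61431261e+00, -4.89787615e-05,
        1.47601577e+00, -1.19015102e-01]), 'joint_vel': array([-0.00031145, -0.00146641, -0.00053644,  0.00016493, -0.0001792 ,
       -0.00144066]), 'joint_efforts': array([ 1.06839427e-03, -3.93669176e+01, -3.70178568e+01, -3.08228289e-05,
        7.05790822e-03, -6.82876518e-06]), 'tool_pos': array([0.21569527, 0.58595302, 0.24406228]), 'tool_rot': array([-2.78852007e-04,  1.75483073e-01,  9.84481901e-01, -1.00004720e-03]), 'contact_force': array([-0.80719221,  0.685404  ,  0.91684408]), 'ft_torque': array([-0.02561692, -0.02214786,  0.01151074]), 'grasp_force': 0.0, 'gripper_width': 1.0011944650515423}
scene 399.4414445344506 318.5493799702191 [ 2.22181889 -1.05462789  0.38444589] [-0.30173366  0.30936717  0.75410677] [0.01456096 0.         0.         0.         0.        ]
top 436.47769527915887 323.323908403466 [ 2.14328641 -2.1011703   0.21979694] [-0.02871341  0.42285658  1.03768473] [-0.01960958  0.          0.          0.          0.        ]
```

View pics/scene0.png

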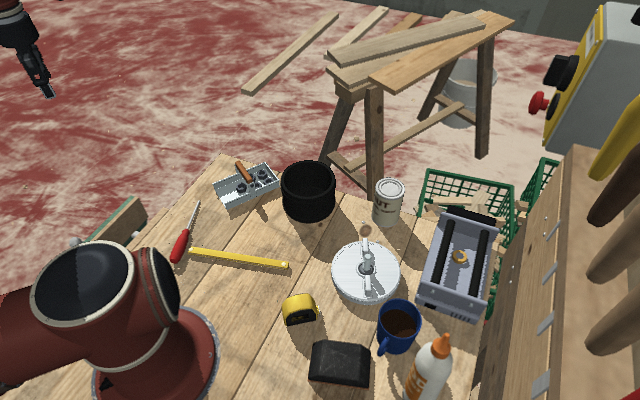

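View pics/top0.png

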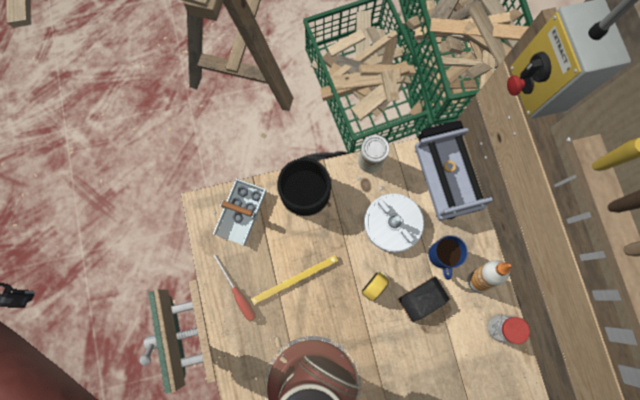

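The top view shows the tray at about (240,212) with the nuts towards its upper end, the barrel at (305,187), the tin at (374,152), the nested lids at (394,222) and the mug at (448,252). I'll measure these next.

```bash
cat > h.py <<'E'
import numpy as np,cv2
from scipy.spatial.transform import Rotation as R
def K(f): return np.array([[f["fx"],0,f["cx"]],[0,f["fy"],f["cy"]],[0,0,1]])
def pose(f,state=None):
    "camera->world R,t"
    if "rvec" in f:
        r=cv2.Rodrigues(np.array(f["rvec"],float))[0]; return r.T,-r.T@np.array(f["tvec"],float)
    q=state["tool_rot"]; T=np.eye(4); T[:3,:3]=R.from_quat(np.r_[q[1:],q[0]]).as_matrix(); T[:3,3]=state["tool_pos"]
    T=T@f["T_tool_cam"]; return T[:3,:3],T[:3,3]
def rays(f,uv):
    n=cv2.undistortPoints(np.array(uv,float).reshape(-1,1,2),K(f),np.array(f["dist"],float)).reshape(-1,2)
    return np.c_[n,np.ones(len(n))]
def cloud(f,state=None):
    v,u=np.mgrid[:400,:640]; d=rays(f,np.c_[u.ravel(),v.ravel()])
    r,t=pose(f,state); return (d*f["z_map"].reshape(-1,1)@r.T+t).reshape(400,640,3)
def onplane(f,uv,z,state=None):
    r,t=pose(f,state); d=rays(f,uv)@r.T
    return t+d*((z-t[2])/d[:,2])[:,None]
def project(f,P,state=None):
    r,t=pose(f,state); c=(np.array(P,float).reshape(-1,3)-t)@r
    return cv2.projectPoints(c,np.zeros(3),np.zeros(3),K(f),np.array(f["dist"],float))[0].reshape(-1,2)
E
python3 - <<'E'
from h import *
f=np.load('top.npy',allow_pickle=True).item()
P=cloud(f); 
def circ(p): 
    A=np.c_[2*p[:,:2],np.ones(len(p))]; s=np.linalg.lstsq(A,(p[:,:2]**2).sum(1),rcond=None)[0]
    return s[:2],np.sqrt(s[2]+s[0]**2+s[1]**2)
def box(u0,v0,u1,v1,z0,z1):
    q=P[v0:v1,u0:u1].reshape(-1,3); return q[(q[:,2]>z0)&(q[:,2]<z1)]
for n,b in dict(barrel=(270,150,340,225,.09,.1),barrel_all=(270,150,340,225,.03,.1),tin=(355,130,395,175,.098,.112),lidtop=(355,185,435,260,.024,.033),rib=(355,185,435,260,.042,.06),stud=(355,185,435,260,.065,.09),handle=(205,170,275,250,.05,.08),tray=(205,170,275,250,.004,.03),mug=(425,230,475,285,.08,.1)).items():
    q=box(*b); m,s=q.mean(0),None
    r=cv2.minAreaRect((q[:,:2]*1000).astype(np.float32))
    print(n,len(q),m.round(4),'rect',np.round(r[0],1),np.round(r[1],1),round(r[2],1))
    if n in('barrel','lidtop'):
        h=cv2.convexHull(q[:,:2].astype(np.float32))[:,0]; print('  circ',circ(h),cv2.minEnclosingCircle(h))
print(onplane(f,[[195,190],[240,400],[420,140]],0).round(3))
im=f["pixels"][165:265,200:440]; cv2.imwrite('pics/c1.png',cv2.resize(im,None,fx=3.3,fy=3.3,interpolation=cv2.INTER_CUBIC)[:,:,::-1])
E
```

```text
barrel 536 [0.4756 0.0271 0.0944] rect [475.7  27.2] [125.5 126.8] 20.7
  circ (array([0.47585193, 0.02779632]), np.float64(0.06356074110640621)) ((0.47602540254592896, 0.02779393456876278), 0.0642804428935051)
barrel_all 1138 [0.4783 0.0282 0.0782] rect [474.2  27.4] [128.7 128.5] 47.7
tin 569 [ 0.5636 -0.1416  0.1028] rect [ 563.9 -142.3] [65.3 65.4] 89.5
lidtop 2392 [ 0.3973 -0.1999  0.0283] rect [ 406.9 -210.7] [170.5 184.7] 85.4
  circ (array([ 0.40356444, -0.22928366]), np.float64(0.09928370128775707)) ((0.40261635184288025, -0.23294870555400848), 0.10919056087732315)
rib 202 [ 0.3874 -0.207   0.0522] rect [ 375.7 -223. ] [192.5  33.1] 48.4
stud 52 [ 0.375  -0.2218  0.0744] rect [ 360. -242.] [131.5  17.9] 48.4
handle 226 [0.416  0.1883 0.0652] rect [417.2 190.3] [90.4 15.5] 71.8
tray 909 [0.4284 0.1863 0.0145] rect [417.5 193.2] [185.1 175. ] 4.0
mug 166 [ 0.3221 -0.3194  0.0866] rect [ 320.5 -318.8] [73.7 75.8] 86.5
[[ 0.474  0.312  0.   ]
 [-0.034  0.168  0.   ]
 [ 0.624 -0.275  0.   ]]
```

View pics/c1.png

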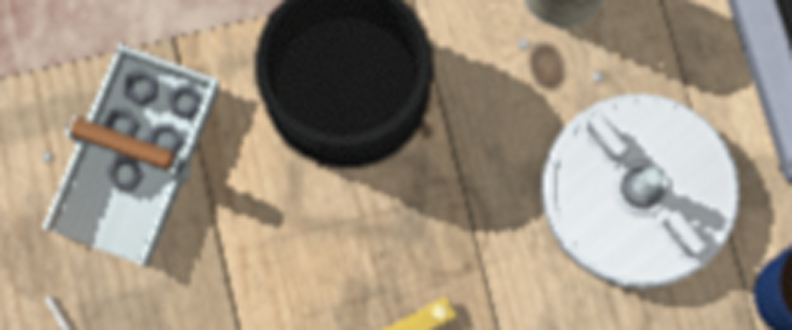

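```bash
cat > m.py <<'E'
from h import *
def fit(p):
    A=np.c_[2*p,np.ones(len(p))]; s=np.linalg.lstsq(A,(p**2).sum(1),rcond=None)[0]; return s[:2],np.sqrt(s[2]+s[:2]@s[:2])
def near(P,c,r,z0,z1):
    q=P.reshape(-1,3); return q[(np.hypot(*(q[:,:2]-c).T)<r)&(q[:,2]>z0)&(q[:,2]<z1)]
E
python3 - <<'E'
from m import *
from plant import manip
f=np.load('top.npy',allow_pickle=True).item(); g=np.load('scene.npy',allow_pickle=True).item()
px=lambda L: np.array(L)/3.3+[200,165]
c=onplane(f,px([[122,47],[217,80],[148,265],[45,228]]),.025)[:,:2]; print('tray corners',c.round(4),'centre',c.mean(0).round(4))
ax=(c[0]+c[1]-c[2]-c[3]); print('tray yaw',np.degrees(np.arctan2(ax[1],ax[0])))
h=onplane(f,px([[75,130],[170,157]]),.068)[:,:2]; print('bar ends',h.round(4),h.mean(0), 'dir',np.degrees(np.arctan2(*(h[0]-h[1])[::-1])),np.linalg.norm(h[0]-h[1]))
c0=onplane(f,px([[640,190]]),.028)[0,:2]; print('lid c',c0)
for nm,F in(('top',f),('scene',g)):
    P=cloud(F); q=near(P,c0,.085,.022,.034); hl=cv2.convexHull(q[:,:2].astype(np.float32))[:,0]; print(nm,'lid',len(q),fit(hl))
    q=near(P,c0,.075,.046,.060); r=cv2.minAreaRect((q[:,:2]*1e3).astype(np.float32)); print(' ribs',len(q),np.round(r,1) if 0 else r, q.mean(0), np.linalg.svd(q[:,:2]-q[:,:2].mean(0))[2][0])
    q=near(P,c0,.03,.070,.085); print(' stud',len(q),q.mean(0).round(4))
    q=near(P,[.423,.187],.06,.06,.075); d=np.linalg.svd(q[:,:2]-q[:,:2].mean(0))[2][0]; s=(q[:,:2]-q[:,:2].mean(0))@d; print(' bar',len(q),q.mean(0).round(4),np.degrees(np.arctan2(d[1],d[0])),s.max()-s.min())
    q=near(P,[.476,.028],.08,.085,.1);hl=cv2.convexHull(q[:,:2].astype(np.float32))[:,0]; print(' barrel',fit(hl))
q=manip.state()["tool_rot"]; print(R.from_quat(np.r_[q[1:],q[0]]).as_matrix().round(3))
E
```

```text
tray corners [[0.4987 0.2006]
 [0.4741 0.1263]
 [0.3307 0.1715]
 [0.357  0.2503]] centre [0.4151 0.1872]
tray yaw -18.435663239289436
bar ends [[0.4238 0.2228]
 [0.4052 0.1524]] [0.41452574 0.18758784] dir 75.18890397736665 0.07285290655869495
lid c [ 0.39472121 -0.1973236 ]
top lid 2421 (array([ 0.39716502, -0.19820184]), np.float64(0.07344365323246223))
 ribs 163 ((397.03424072265625, -197.68414306640625), (127.8321762084961, 14.439170837402344), 38.23258972167969) [ 0.39554698 -0.19805629  0.05308039] [-0.7854709  -0.61889859]
 stud 32 [ 0.397  -0.1973  0.0767]
 bar 191 [0.4167 0.189  0.0669] 71.10327997515111 0.08250626489488753
 barrel (array([0.47570991, 0.02766853]), np.float64(0.06374488659878434))
scene lid 3013 (array([ 0.39492564, -0.1952055 ]), np.float64(0.07341270156055994))
 ribs 222 ((394.35333251953125, -195.32354736328125), (126.82689666748047, 14.353179931640625), 38.74016571044922) [ 0.38999679 -0.19842435  0.05294916] [-0.78381108 -0.62099935]
 stud 47 [ 0.3935 -0.1958  0.0763]
 bar 146 [0.4121 0.189  0.0668] -108.10717178924129 0.0825775648622314
 barrel (array([0.47279204, 0.03091754]), np.float64(0.06409044734758997))
[[-0.938  0.346 -0.001]
 [ 0.346  0.938 -0.002]
 [ 0.    -0.002 -1.   ]]
```

Call:
servo_tool([
  [[100, 0.0124, -0.0248, -0.004, -5.5], [100, 0.0124, -0.0248, -0.004, -5.5], [100, 0.0124, -0.0248, -0.004, -5.5], [100, 0.0124, -0.0248, -0.004, -5.5], [100, 0.0124, -0.0248, -0.004, -5.5], [100, 0.0124, -0.0248, -0.004, -5.5], [100, 0.0124, -0.0248, -0.004, -5.5], [100, 0.0124, -0.0248, -0.004, -5.5]],
])

```text
time: 0.9
tool_pos: [0.3152, 0.3869, 0.2126]
tool_rot: [-0.0, 0.533, 0.846, -0.0]
contact_force: [0.1, -0.3, 0.5]
gripper_width: 0.998
grasp_force: 0.0
```

Call:
servo_tool([
  [[100, 0.0124, -0.0248, -0.004, -5.5], [100, 0.0124, -0.0248, -0.004, -5.5], [100, 0.0124, -0.0248, -0.004, -5.5], [100, 0.0124, -0.0248, -0.004, -5.5], [100, 0.0124, -0.0248, -0.004, -5.5], [100, 0.0124, -0.0248, -0.004, -5.5], [100, 0.0124, -0.0248, -0.004, -5.5], [100, 0.0124, -0.0248, -0.004, -5.5]],
])

```text
time: 1.7
tool_pos: [0.4144, 0.1885, 0.1807]
tool_rot: [-0.0, 0.811, 0.585, -0.0]
contact_force: [1.0, -0.2, 0.3]
gripper_width: 0.999
grasp_force: 0.0
```

```bash
python3 - <<'E'
from m import *
from plant import manip,grab_frame
s=manip.state(); f=grab_frame("wrist"); print(s["tool_pos"],s["joint_pos"].round(3),s["time"])
r=R.from_quat(np.r_[s["tool_rot"][1:],s["tool_rot"][0]]).as_matrix(); print(np.degrees(np.arctan2(r[1,1],r[0,1])))
cv2.imwrite('pics/w1.png',f["pixels"][:,:,::-1])
P=cloud(f,s)
q=near(P,[.4145,.189],.06,.061,.075); d=np.linalg.svd(q[:,:2]-q[:,:2].mean(0))[2][0]; print('bar',len(q),q.mean(0),np.degrees(np.arctan2(d[1],d[0])),cv2.minAreaRect((q[:,:2]*1e3).astype(np.float32)))
q=near(P,[.4145,.189],.11,.021,.030);print('walls',cv2.minAreaRect((q[:,:2]*1e3).astype(np.float32)))
t=np.load('top.npy',allow_pickle=True).item(); q=cloud(t).reshape(-1,3)
for x0 in np.arange(.54,.8,.03):
    k=(q[:,0]>x0)&(q[:,0]<x0+.03)&(q[:,1]>-.06)&(q[:,1]<.1); print(round(x0,2),k.sum(),np.percentile(q[k,2],[5,50,99.5]).round(3) if k.sum() else '')
E
```

```text
[0.4143826  0.18854672 0.18072468] [ 0.263 -0.325  2.063  0.     1.404  0.585] 1.7
-18.439336242953456
bar 1765 [0.41783163 0.19440122 0.06484536] -108.93595390490056 ((417.3557434082031, 192.5323028564453), (78.5679702758789, 13.892705917358398), 71.23979187011719)
walls ((410.4012451171875, 165.14939880371094), (141.61572265625, 158.6470947265625), 71.33529663085938)
0.54 182 [-0.004 -0.     0.005]
0.57 43 [-0.097 -0.089  0.003]
0.6 163 [-0.105 -0.089 -0.08 ]
0.63 0 
0.66 0 
0.69 0 
0.72 0 
0.75 0 
0.78 0
```

View pics/w1.png

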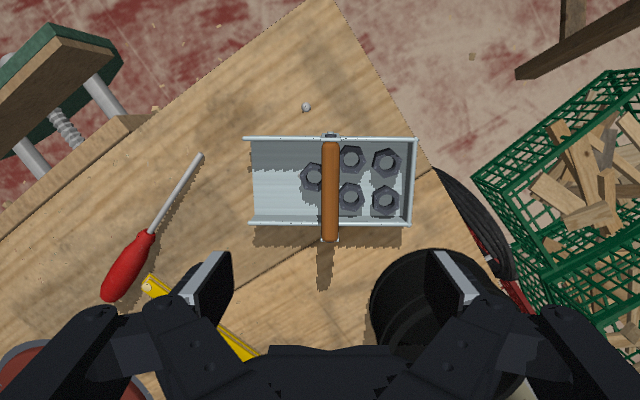

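The wrist view shows the bar at about (330,190), the open end on the left at x≈250 and the five nuts between x=313 and 386. I'll go down and grip the bar.

Call:
servo_tool([
  [[100, 0.002, 0.003, -0.022, 0], [100, 0, 0, -0.022, 0], [100, 0, 0, -0.022, 0], [100, 0, 0, -0.022, 0], [100, 0, 0, -0.022, 0], [100, 0, 0, -0.017, 0], [0, 0, 0, 0, 0], [0, 0, 0, 0, 0]],
])

```text
time: 2.55
tool_pos: [0.4161, 0.1927, 0.0542]
tool_rot: [-0.0, 0.81, 0.586, -0.0]
contact_force: [0.7, -0.5, 0.9]
gripper_width: 0.693
grasp_force: 0.0
```

Call:
servo_tool([
  [[0, 0, 0, 0, 0], [0, 0, 0, 0, 0], [0, 0, 0, 0, 0], [0, 0, 0, 0, 0], [0, 0, 0, 0, 0], [0, 0, 0, 0, 0], [0, 0, 0, 0, 0], [0, 0, 0, 0, 0]],
])

```text
time: 3.35
tool_pos: [0.4172, 0.193, 0.0555]
tool_rot: [0.0, 0.81, 0.586, 0.001]
contact_force: [-0.5, -0.5, 5.6]
gripper_width: 0.152
grasp_force: 60.0
```

Call:
servo_tool([
  [[0, 0, 0, 0.01, 0], [0, 0, 0, 0.02, 0], [0, 0, 0, 0.02, 0], [0, 0, 0, 0.02, 0], [0, 0, 0, 0.02, 0], [0, 0, 0, 0.015, 0], [0, 0, 0, 0.01, 0], [0, 0, 0, 0.005, 0]],
])

```text
time: 4.15
tool_pos: [0.4164, 0.1927, 0.1749]
tool_rot: [0.0, 0.81, 0.586, 0.0]
contact_force: [-0.1, 0.6, -3.9]
gripper_width: 0.152
grasp_force: 58.7
```

Call:
servo_tool([
  [[0, 0.008, -0.01, 0, 2.3], [0, 0.0165, -0.0205, 0, 2.3], [0, 0.0206, -0.0256, 0, 2.3], [0, 0.0248, -0.0308, 0, 2.3], [0, 0.0248, -0.0308, 0, 2.3], [0, 0.0206, -0.0256, 0, 2.3], [0, 0.0116, -0.0144, 0, 2.3], [0, 0.005, -0.0062, 0, 2.3]],
])

```text
time: 4.95
tool_pos: [0.5486, 0.027, 0.173]
tool_rot: [-0.001, 0.706, 0.708, -0.001]
contact_force: [0.1, -0.0, -3.8]
gripper_width: 0.151
grasp_force: 58.8
```

```bash
cat > look.py <<'E'
from m import *
from plant import manip,grab_frame
import sys
s=manip.state(); f=grab_frame("top"); g=grab_frame("scene")
np.save('t.npy',f,allow_pickle=True); np.save('g.npy',g,allow_pickle=True)
print(s["tool_pos"].round(4),s["contact_force"].round(1),s["time"],s["grasp_force"],round(s["gripper_width"],3))
P=cloud(f); q=near(P,[.4743,.0293],.08,.085,.1); 
if len(q): print('rim pts',len(q),cv2.minEnclosingCircle(q[:,:2].astype(np.float32)))
u,v=project(f,[[.5,.03,.1]])[0].astype(int); u2,v2=project(g,[[.5,.03,.1]])[0].astype(int)
a=f["pixels"][max(v-60,0):v+65,u-60:u+65]; b=g["pixels"][max(v2-75,0):v2+75,u2-75:u2+75]
a,b=[cv2.resize(i,(400,400),interpolation=cv2.INTER_CUBIC) for i in(a,b)]
cv2.imwrite('pics/'+sys.argv[1],np.hstack([a,b])[:,:,::-1])
E
python3 look.py l1.png
```

```text
[0.5486 0.027  0.173 ] [ 0.1 -0.  -3.8] 4.95 58.84796977043152 0.151
rim pts 151 ((0.4656077027320862, -0.01351385097950697), 0.04614263027906418)
```

View pics/l1.png

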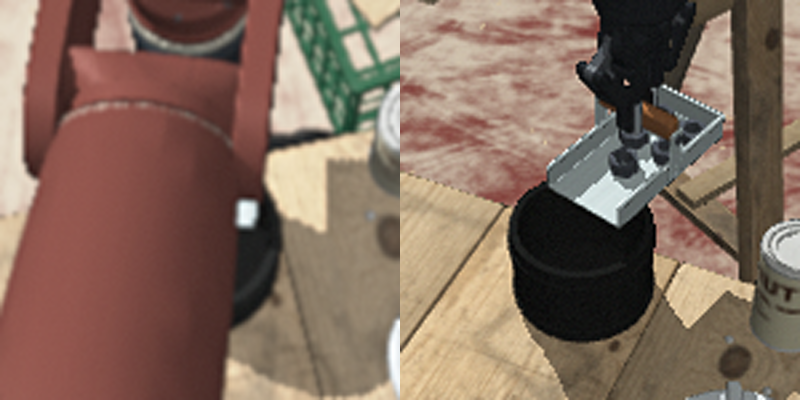

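The right half (scene camera) shows the tray held level with its open end at about (590,200), over the barrel's mouth. The nuts are still in the tray at about (630,160). This servo can't pitch the tool, so I'll throw the nuts out with asymmetric strokes along the tray's axis: slow forward, abrupt reversal.

Call:
servo_tool([
  [[0, 0.01, 0.001, -0.005, 0], [0, 0.02, 0.001, -0.005, 0], [0, 0.02, 0, -0.005, 0], [0, 0.015, 0, 0, 0], [0, -0.01, 0, 0, 0], [0, -0.02, 0, 0, 0], [0, -0.03, 0, 0, 0], [0, 0.03, 0, 0, 0]],
])

```text
time: 5.85
tool_pos: [0.5717, 0.0327, 0.1524]
tool_rot: [-0.007, 0.706, 0.709, -0.006]
contact_force: [-1.0, 0.9, -4.7]
gripper_width: 0.148
grasp_force: 59.5
```

Call:
servo_tool([
  [[0, 0.02, 0, 0, 0], [0, 0.01, 0, 0, 0], [0, 0, 0, 0, 0], [0, 0, 0, 0, 0], [0, 0, 0, 0, 0], [0, 0, 0, 0, 0], [0, 0, 0, 0, 0], [0, 0, 0, 0, 0]],
])

```text
time: 6.65
tool_pos: [0.6131, 0.0308, 0.1594]
tool_rot: [-0.0, 0.706, 0.708, 0.0]
contact_force: [-0.4, 0.2, -2.9]
gripper_width: 0.146
grasp_force: 59.6
```

```bash
cat > nuts.py <<'E'
from m import *
from plant import manip,grab_frame
import sys
s=manip.state(); g=grab_frame("scene"); np.save('g.npy',g,allow_pickle=True)
print(s["tool_pos"].round(4),s["contact_force"].round(1),round(s["time"],2))
P=cloud(g); tx,ty,tz=s["tool_pos"]; fl=tz-.0525
L=P-[tx,ty,fl]
pix=g["pixels"].astype(int)
m=(L[...,2]>.007)&(L[...,2]<.018)&(abs(L[...,0])<.074)&(abs(L[...,1])<.037)&(pix.sum(2)<330)
n,lab,st,c=cv2.connectedComponentsWithStats(m.astype(np.uint8))
for i in range(1,n):
    if st[i,4]>8: q=L[lab==i]; print(st[i,4],c[i].round(),'from edge mm',(1e3*(np.median(q[:,0])+.075)).round(),'x',(1e3*(q[:,0].min()+.075)).round(),(1e3*(q[:,0].max()+.075)).round(),'y',(1e3*np.median(q[:,1])).round())
if len(sys.argv)>1:
    u,v=project(g,[[.52,.03,.1]])[0].astype(int)
    cv2.imwrite('pics/'+sys.argv[1],cv2.resize(g["pixels"][max(v-75,0):v+75,u-90:u+90],(720,600),interpolation=cv2.INTER_CUBIC)[:,:,::-1])
E
python3 nuts.py n1.png
```

```text
[0.6131 0.0308 0.1594] [-0.4  0.2 -2.9] 6.65
63 [360. 125.] from edge mm 146.0 x 144.0 149.0 y 0.0
59 [336. 139.] from edge mm 66.0 x 53.0 80.0 y 17.0
16 [347. 135.] from edge mm 96.0 x 89.0 101.0 y 7.0
16 [354. 139.] from edge mm 92.0 x 87.0 104.0 y -18.0
51 [348. 145.] from edge mm 64.0 x 54.0 80.0 y -18.0
62 [333. 150.] from edge mm 30.0 x 18.0 45.0 y -0.0
```

View pics/n1.png

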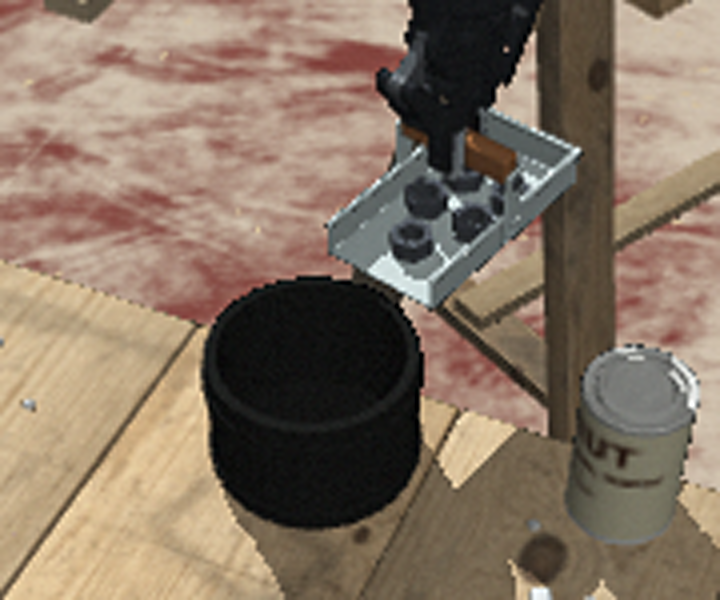

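The nuts moved about 28 mm towards the open end in one stroke; the leading nut, at (410,240), is now 30 mm from the edge and none have fallen. I'll repeat with the edge over the barrel.

Call:
servo_tool([
  [[0, -0.01, -0.001, 0.004, 0], [0, -0.015, 0, 0, 0], [0, -0.02, 0, 0, 0], [0, -0.03, 0, 0, 0], [0, 0.03, 0, 0, 0], [0, 0.02, 0, 0, 0], [0, 0.01, 0, 0, 0], [0, 0, 0, 0, 0]],
])

```text
time: 7.5
tool_pos: [0.5989, 0.0296, 0.1639]
tool_rot: [0.0, 0.706, 0.708, 0.0]
contact_force: [0.4, 0.0, -3.0]
gripper_width: 0.149
grasp_force: 59.9
```

```bash
python3 nuts.py
```

```text
[0.5989 0.0296 0.1639] [ 0.4  0.  -3. ] 7.5
64 [358. 127.] from edge mm 146.0 x 143.0 149.0 y -2.0
56 [336. 140.] from edge mm 72.0 x 61.0 85.0 y 14.0
62 [326. 147.] from edge mm 40.0 x 24.0 52.0 y 17.0
45 [347. 146.] from edge mm 70.0 x 60.0 83.0 y -20.0
57 [337. 153.] from edge mm 35.0 x 25.0 51.0 y -17.0
28 [323. 156.] from edge mm 8.0 x 1.0 14.0 y 3.0
```

Call:
servo_tool([
  [[0, -0.01, 0, 0, 0], [0, -0.01, 0, 0, 0], [0, -0.01, 0, 0, 0], [0, -0.02, 0, 0, 0], [0, 0.02, 0, 0, 0], [0, 0.01, 0, 0, 0], [0, 0, 0, 0, 0], [0, 0, 0, 0, 0]],
])

```text
time: 8.35
tool_pos: [0.5784, 0.0298, 0.1638]
tool_rot: [0.0, 0.706, 0.708, 0.0]
contact_force: [0.4, 0.7, -3.2]
gripper_width: 0.152
grasp_force: 60.0
```

```bash
python3 nuts.py
```

```text
[0.5784 0.0298 0.1638] [ 0.4  0.7 -3.2] 8.35
67 [353. 131.] from edge mm 146.0 x 144.0 149.0 y 1.0
64 [328. 147.] from edge mm 62.0 x 49.0 75.0 y 14.0
67 [317. 154.] from edge mm 26.0 x 14.0 39.0 y 18.0
45 [339. 153.] from edge mm 62.0 x 48.0 74.0 y -19.0
57 [329. 161.] from edge mm 24.0 x 13.0 37.0 y -19.0
```

Call:
servo_tool([
  [[0, -0.01, 0, 0, 0], [0, -0.025, 0, 0, 0], [0, 0.025, 0, 0, 0], [0, 0.01, 0, 0, 0], [0, 0, 0, 0, 0], [0, -0.01, 0, 0, 0], [0, -0.02, 0, 0, 0], [0, 0.02, 0, 0, 0]],
])

```text
time: 9.2
tool_pos: [0.5627, 0.0303, 0.1609]
tool_rot: [-0.003, 0.706, 0.708, -0.003]
contact_force: [-0.6, -0.3, -2.7]
gripper_width: 0.151
grasp_force: 60.3
```

Call:
servo_tool([
  [[0, 0.01, 0, 0, 0], [0, 0, 0, 0, 0], [0, 0, 0, 0, 0], [0, 0, 0, 0, 0], [0, 0, 0, 0, 0], [0, 0, 0, 0, 0], [0, 0, 0, 0, 0], [0, 0, 0, 0, 0]],
])

```text
time: 10.0
tool_pos: [0.5782, 0.0298, 0.1633]
tool_rot: [-0.0, 0.706, 0.708, -0.0]
contact_force: [-0.5, -0.2, -2.5]
gripper_width: 0.153
grasp_force: 60.3
```

```bash
python3 nuts.py
```

```text
[0.5782 0.0298 0.1633] [-0.5 -0.2 -2.5] 10.0
66 [353. 131.] from edge mm 146.0 x 144.0 149.0 y -1.0
68 [320. 154.] from edge mm 29.0 x 16.0 43.0 y 13.0
42 [330. 161.] from edge mm 27.0 x 13.0 38.0 y -20.0
```

Call:
servo_tool([
  [[0, -0.01, 0, 0, 0], [0, -0.025, 0, 0, 0], [0, 0.025, 0, 0, 0], [0, 0.01, 0, 0, 0], [0, 0, 0, 0, 0], [0, -0.01, 0, 0, 0], [0, -0.02, 0, 0, 0], [0, 0.02, 0, 0, 0]],
])

```text
time: 10.85
tool_pos: [0.5629, 0.0303, 0.1609]
tool_rot: [-0.003, 0.706, 0.708, -0.003]
contact_force: [-0.5, 0.3, -4.0]
gripper_width: 0.153
grasp_force: 60.5
```

Call:
servo_tool([
  [[0, 0.01, 0, 0, 0], [0, 0, 0, 0, 0], [0, 0, 0, 0, 0], [0, 0, 0, 0, 0], [0, 0, 0, 0, 0], [0, 0, 0, 0, 0], [0, 0, 0, 0, 0], [0, 0, 0, 0, 0]],
])

```text
time: 11.65
tool_pos: [0.5782, 0.0298, 0.1633]
tool_rot: [-0.0, 0.706, 0.708, -0.0]
contact_force: [0.4, -1.5, -2.6]
gripper_width: 0.153
grasp_force: 60.5
```

```bash
python3 nuts.py
```

```text
[0.5782 0.0298 0.1633] [ 0.4 -1.5 -2.6] 11.65
72 [353. 131.] from edge mm 146.0 x 144.0 149.0 y 2.0
```

All five nuts are out of the tray. I'll take it back to its old place.

Call:
servo_tool([
  [[0, -0.01, 0.01, 0.003, -2.3], [0, -0.02, 0.02, 0, -2.3], [0, -0.025, 0.025, 0, -2.3], [0, -0.028, 0.028, 0, -2.3], [0, -0.028, 0.028, 0, -2.3], [0, -0.025, 0.026, 0, -2.3], [0, -0.018, 0.018, 0, -2.3], [0, -0.008, 0.008, 0, -2.3]],
])

```text
time: 12.5
tool_pos: [0.4146, 0.1941, 0.1663]
tool_rot: [-0.0, 0.81, 0.586, 0.0]
contact_force: [0.4, 0.4, -1.9]
gripper_width: 0.15
grasp_force: 60.4
```

Call:
servo_tool([
  [[0, 0, 0, -0.015, 0], [0, 0, 0, -0.025, 0], [0, 0, 0, -0.025, 0], [0, 0, 0, -0.02, 0], [0, 0, 0, -0.015, 0], [0, 0, 0, -0.007, 0], [0, 0, 0, -0.003, 0], [0, 0, 0, 0, 0]],
])

```text
time: 13.3
tool_pos: [0.4168, 0.1926, 0.0564]
tool_rot: [0.0, 0.81, 0.586, 0.0]
contact_force: [-0.2, -0.6, -1.7]
gripper_width: 0.151
grasp_force: 60.5
```

```bash
python3 - <<'E'
from m import *
from plant import manip,grab_frame
s=manip.state(); print(s["tool_pos"],s["contact_force"],s["time"])
P=cloud(grab_frame("top")); q=near(P,[.475,.0285],.085,.08,.1); h=cv2.convexHull(q[:,:2].astype(np.float32))[:,0]; print(fit(h))
q=near(P,[.475,.0285],.05,.0,.08); print(len(q),np.percentile(q[:,2],[5,50,95]))
E
```

```text
[0.41677758 0.19262789 0.05644473] [-0.22153451 -0.6373082  -1.71808524] 13.3
(array([0.4747123 , 0.02769738]), np.float64(0.06463300186177293))
997 [0.00479025 0.00883869 0.03189901]
```

Call:
servo_tool([
  [[0, 0, 0, -0.001, 0], [0, 0, 0, -0.001, 0], [50, 0, 0, 0, 0], [100, 0, 0, 0, 0], [100, 0, 0, 0, 0], [100, 0, 0, 0, 0], [100, 0, 0, 0, 0], [100, 0, 0, 0, 0]],
])

```text
time: 14.15
tool_pos: [0.4162, 0.1928, 0.0543]
tool_rot: [0.0, 0.81, 0.586, 0.0]
contact_force: [0.9, 0.1, -0.2]
gripper_width: 0.998
grasp_force: 0.0
```

Call:
servo_tool([
  [[100, 0, 0, 0, 0], [100, 0, 0, 0.02, 0], [100, 0, 0, 0.03, 0], [100, 0, 0, 0.04, 0], [100, 0, 0, 0.04, 0], [100, 0, -0.01, 0.03, 0], [100, 0, -0.03, 0.01, -4], [100, 0, -0.03, 0, -4]],
])

```text
time: 14.95
tool_pos: [0.4175, 0.1225, 0.2274]
tool_rot: [0.001, 0.849, 0.528, 0.002]
contact_force: [0.0, -0.6, -1.2]
gripper_width: 1.004
grasp_force: 0.0
```

Call:
servo_tool([
  [[100, 0.01, -0.016, 0, -3], [100, 0.012, -0.02, 0.005, -3], [100, 0.012, -0.02, 0.005, -3], [100, 0.012, -0.02, 0.005, -3], [100, 0.008, -0.012, 0, -3], [100, 0.004, -0.006, 0, -3], [100, 0, 0, 0, 0], [100, 0, 0, 0, 0]],
])

```text
time: 15.75
tool_pos: [0.474, 0.0291, 0.2389]
tool_rot: [-0.0, 0.921, 0.389, -0.0]
contact_force: [0.6, -0.0, -0.3]
gripper_width: 1.0
grasp_force: 0.0
```

```bash
python3 - <<'E'
from m import *
from plant import manip,grab_frame
s=manip.state(); f=grab_frame("wrist"); P=cloud(f,s); np.save('w.npy',f,allow_pickle=True)
print(s["tool_pos"],s["time"])
q=near(P,[.475,.0285],.085,.088,.1); h=cv2.convexHull(q[:,:2].astype(np.float32))[:,0]; print('rim',len(q),fit(h),cv2.minAreaRect(h))
r=np.hypot(*(q[:,:2]-fit(h)[0]).T); print(np.percentile(r,[1,99]))
q=near(P,[.475,.0285],.055,.0,.08); print(len(q),np.percentile(q[:,2],[5,50,95,99]))
u,v=project(f,[[.475,.0285,.05]],s)[0].astype(int);print(u,v)
cv2.imwrite('pics/w2.png',np.clip(f["pixels"][:,:,::-1].astype(int)*3,0,255))
P=cloud(grab_frame("top")); q=near(P,[.4145,.189],.06,.06,.075); print('bar',q.mean(0))
E
```

```text
[0.47397727 0.02905117 0.2388741 ] 15.75
rim 4111 (array([0.47584289, 0.03010239]), np.float64(0.06375378965997153)) ((0.47587907314300537, 0.03017009049654007), (0.1270494908094406, 0.12687014043331146), 43.21685791015625)
[0.05569789 0.06371205]
9697 [0.0045316  0.00639285 0.06793645 0.07753544]
329 179
bar [0.42006467 0.19992136 0.06679342][ WARN:0@0.558] global loadsave.cpp:1063 imwrite_ Unsupported depth image for selected encoder is fallbacked to CV_8U.
```

View pics/w2.png

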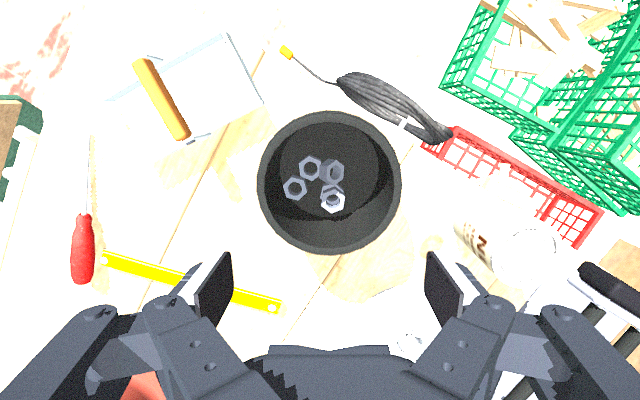

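All five nuts are in the barrel, around (320,183), and the tray is standing on the bench at about (190,80). Next, the lids.

Call:
servo_tool([
  [[100, -0.0098, -0.0282, -0.003, -0.9], [100, -0.0098, -0.0282, -0.003, -0.9], [100, -0.0098, -0.0282, -0.003, -0.9], [100, -0.0098, -0.0282, -0.003, -0.9], [100, -0.0098, -0.0282, -0.003, -0.9], [100, -0.0098, -0.0282, -0.003, -0.9], [100, -0.0098, -0.0282, -0.003, -0.9], [100, -0.0098, -0.0282, -0.003, -0.9]],
])

```text
time: 16.65
tool_pos: [0.3954, -0.1973, 0.2153]
tool_rot: [0.0, 0.944, 0.331, 0.0]
contact_force: [-0.5, -0.3, 0.9]
gripper_width: 1.0
grasp_force: 0.0
```

```bash
python3 - <<'E'
from m import *
from plant import manip,grab_frame
manip.state(); grab_frame("top")
s=manip.state(); f=grab_frame("wrist"); P=cloud(f,s)
r=R.from_quat(np.r_[s["tool_rot"][1:],s["tool_rot"][0]]).as_matrix(); print(s["tool_pos"],s["time"],'yaw y',np.degrees(np.arctan2(r[1,1],r[0,1])))
c=[.396,-.1967]
q=near(P,c,.09,.022,.033); h=cv2.convexHull(q[:,:2].astype(np.float32))[:,0]; print('lid',len(q),fit(h),'zmed',np.median(q[:,2]))
q=near(P,c,.028,.06,.09); h=cv2.convexHull(q[:,:2].astype(np.float32))[:,0]; print('stud',len(q),q.mean(0),cv2.minEnclosingCircle(h),q[:,2].max())
q=near(P,c,.07,.046,.058); q=q[np.hypot(*(q[:,:2]-c).T)>.025]; d=np.linalg.svd(q[:,:2]-q[:,:2].mean(0))[2][0]; print('ribs',len(q),cv2.minAreaRect((q[:,:2]*1e3).astype(np.float32)),np.degrees(np.arctan2(d[1],d[0])))
E
```

```text
[ 0.3941155  -0.20025859  0.21474183] 16.7 yaw y -51.57522724533999
lid 15372 (array([ 0.39760041, -0.19576405]), np.float64(0.07367179467772957)) zmed 0.02575145882025509
stud 310 [ 0.39853043 -0.19504537  0.0730984 ] ((0.39742374420166016, -0.1959376335144043), 0.00819079577922821) 0.07736704536819694
ribs 1000 ((397.5040283203125, -195.49246215820312), (126.55929565429688, 12.653703689575195), 38.6740608215332) -141.60825808940987
```

```bash
python3 - <<'E'
from m import *
from plant import manip,grab_frame
for i in range(3):
    s=manip.state(); f=grab_frame("wrist")
P=cloud(f,s); c=[.396,-.1967]; print(s["tool_pos"])
q=near(P,c,.09,.022,.033); h=cv2.convexHull(q[:,:2].astype(np.float32))[:,0]; print('lid',fit(h))
q=near(P,c,.028,.06,.09); h=cv2.convexHull(q[:,:2].astype(np.float32))[:,0]; print('stud',cv2.minEnclosingCircle(h))
E
```

```text
[ 0.39572748 -0.19658248  0.21519365]
lid (array([ 0.39756576, -0.19585728]), np.float64(0.07373216136559571))
stud ((0.39728501439094543, -0.19585692882537842), 0.008344434201717377)
```

Call:
servo_tool([
  [[100, 0.001, 0.0004, -0.02, 0], [100, 0, 0, -0.03, 0], [100, 0, 0, -0.03, 0], [100, 0, 0, -0.03, 0], [100, 0, 0, -0.025, 0], [100, 0, 0, -0.017, 0], [100, 0, 0, -0.008, 0], [50, 0, 0, 0, 0]],
])

```text
time: 17.7
tool_pos: [0.3966, -0.1952, 0.0544]
tool_rot: [-0.001, 0.944, 0.331, -0.001]
contact_force: [-0.6, 0.5, -0.7]
gripper_width: 0.858
grasp_force: 0.0
```

Call:
servo_tool([
  [[0, 0, 0, 0, 0], [0, 0, 0, 0, 0], [0, 0, 0, 0, 0], [0, 0, 0, 0, 0], [0, 0, 0, 0, 0], [0, 0, 0, 0, 0], [0, 0, 0, 0, 0], [0, 0, 0, 0, 0]],
])

```text
time: 18.5
tool_pos: [0.3973, -0.1967, 0.0563]
tool_rot: [0.0, 0.944, 0.33, 0.0]
contact_force: [-0.8, 1.8, 6.5]
gripper_width: 0.166
grasp_force: 58.8
```

Call:
servo_tool([
  [[0, 0, 0, 0.008, 0], [0, 0, 0, 0.015, 0], [0, 0, 0, 0.02, 0], [0, 0, 0, 0.025, 0], [0, 0, 0, 0.025, 0], [0, 0, 0, 0.02, 0], [0, 0, 0, 0.01, 0], [0, 0, 0, 0.002, 0]],
])

```text
time: 19.3
tool_pos: [0.397, -0.1966, 0.1809]
tool_rot: [0.001, 0.944, 0.33, 0.0]
contact_force: [-0.7, 0.6, -4.3]
gripper_width: 0.169
grasp_force: 59.0
```

Call:
servo_tool([
  [[0, 0.004, 0.011, 0, 0], [0, 0.008, 0.023, 0, 0], [0, 0.0115, 0.033, 0, 0], [0, 0.014, 0.041, 0, 0], [0, 0.014, 0.041, 0, 0], [0, 0.0125, 0.036, 0, 0], [0, 0.009, 0.026, 0, 0], [0, 0.0055, 0.015, 0, 0]],
])

```text
time: 20.1
tool_pos: [0.4743, 0.0327, 0.178]
tool_rot: [-0.001, 0.943, 0.332, -0.002]
contact_force: [0.5, -0.7, -5.5]
gripper_width: 0.173
grasp_force: 58.9
```

```bash
cat > lid.py <<'E'
from m import *
from plant import manip,grab_frame
for i in range(3):
    s=manip.state(); f=grab_frame("wrist")
r=R.from_quat(np.r_[s["tool_rot"][1:],s["tool_rot"][0]]).as_matrix()
print(s["tool_pos"].round(4),s["contact_force"].round(1),s["ft_torque"].round(2),s["time"],r[:,2].round(3))
tz=s["tool_pos"][2]
for n,F,st in(("wrist",f,s),("scene",grab_frame("scene"),None)):
    P=cloud(F,st); q=near(P,s["tool_pos"][:2],.09,tz-.045,tz-.02)
    h=cv2.convexHull(q[:,:2].astype(np.float32))[:,0]; A=np.c_[q[:,:2]-q[:,:2].mean(0),np.ones(len(q))]
    pl=np.linalg.lstsq(A,q[:,2],rcond=None)[0]; print(n,'cover',len(q),fit(h),'z',np.median(q[:,2]),'tilt deg',np.degrees(pl[:2]))
E
python3 lid.py
```

```text
[0.4744 0.0323 0.1781] [ 0.5 -0.1 -5.7] [ 0.01  0.05 -0.01] 20.2 [-0.004  0.001 -1.   ]
wrist cover 37931 (array([0.47662309, 0.03448942]), np.float64(0.07236968675631615)) z 0.14746380976846105 tilt deg [-0.15376472  0.15775316]
scene cover 2155 (array([0.47082008, 0.03141197]), np.float64(0.07341367588376972)) z 0.1500801347846582 tilt deg [1.36784324 1.51834527]
```

Call:
servo_tool([
  [[0, 0, 0, -0.005, 0], [0, 0, 0, -0.005, 0], [0, 0, 0, -0.004, 0], [0, 0, 0, 0, 0], [0, 0, 0, 0, 0], [0, 0, 0, 0, 0], [0, 0, 0, 0, 0], [0, 0, 0, 0, 0]],
])

```text
time: 21.1
tool_pos: [0.4755, 0.0296, 0.1666]
tool_rot: [0.0, 0.944, 0.33, 0.0]
contact_force: [0.4, 0.5, -5.4]
gripper_width: 0.17
grasp_force: 58.9
```

```bash
python3 lid.py
```

```text
[0.4755 0.0296 0.1665] [-0.1  0.1 -5. ] [ 0.   -0.03  0.03] 21.2 [ 0. -0. -1.]
wrist cover 37933 (array([0.47858872, 0.03262794]), np.float64(0.07161012556873242)) z 0.13585804491235914 tilt deg [0.08596674 0.08384641]
scene cover 2130 (array([0.47212895, 0.02973152]), np.float64(0.07326304927126503)) z 0.13820104086457402 tilt deg [1.57032989 1.58256588]
```

Call:
servo_tool([
  [[0, 0, 0, -0.004, 0], [0, 0, 0, -0.005, 0], [0, 0, 0, -0.005, 0], [0, 0, 0, -0.005, 0], [0, 0, 0, -0.005, 0], [0, 0, 0, -0.004, 0], [0, 0, 0, -0.002, 0], [0, 0, 0, 0, 0]],
])

```text
time: 22.1
tool_pos: [0.4751, 0.0296, 0.1359]
tool_rot: [-0.0, 0.944, 0.33, -0.0]
contact_force: [0.8, 0.4, -4.5]
gripper_width: 0.169
grasp_force: 58.9
```

Call:
servo_tool([
  [[0, 0, 0, -0.001, 0], [0, 0, 0, -0.001, 0], [0, 0, 0, -0.001, 0], [0, 0, 0, -0.001, 0], [0, 0, 0, 0, 0], [0, 0, 0, 0, 0], [0, 0, 0, 0, 0], [0, 0, 0, 0, 0]],
])

```text
time: 22.9
tool_pos: [0.4754, 0.0296, 0.1324]
tool_rot: [0.0, 0.944, 0.33, 0.0]
contact_force: [-0.1, -0.9, -5.6]
gripper_width: 0.17
grasp_force: 58.9
```

Call:
servo_tool([
  [[0, 0, 0, -0.001, 0], [0, 0, 0, -0.0005, 0], [0, 0, 0, -0.0005, 0], [0, 0, 0, -0.0005, 0], [0, 0, 0, 0, 0], [0, 0, 0, 0, 0], [0, 0, 0, 0, 0], [0, 0, 0, 0, 0]],
])

```text
time: 23.7
tool_pos: [0.4755, 0.0296, 0.1312]
tool_rot: [0.0, 0.944, 0.33, -0.0]
contact_force: [-5.7, 0.7, 5.8]
gripper_width: 0.168
grasp_force: 60.2
```

```bash
python3 lid.py
```

```text
[0.4755 0.0296 0.1313] [-6.3  0.4  6. ] [ 0.04  0.88 -0.02] 23.8 [-0. -0. -1.]
wrist cover 37937 (array([0.47837876, 0.03228507]), np.float64(0.0719815547914023)) z 0.10069657821325986 tilt deg [0.12007138 0.05082732]
scene cover 2018 (array([0.47203053, 0.0293773 ]), np.float64(0.07303320349085084)) z 0.10309225267779493 tilt deg [1.57515828 1.45557722]
```

The lids are in contact at the expected height (cover at about 0.103 m), so I'll let go.

Call:
servo_tool([
  [[20, 0, 0, 0, 0], [40, 0, 0, 0, 0], [70, 0, 0, 0, 0], [100, 0, 0, 0, 0], [100, 0, 0, 0, 0], [100, 0, 0, 0, 0], [100, 0, 0, 0, 0], [100, 0, 0, 0, 0]],
])

```text
time: 24.7
tool_pos: [0.4753, 0.0296, 0.1298]
tool_rot: [-0.0, 0.944, 0.33, -0.0]
contact_force: [-0.2, 0.4, 0.4]
gripper_width: 1.001
grasp_force: 0.0
```

Call:
servo_tool([
  [[100, 0, 0, 0, 0], [100, 0, 0, 0.01, 0], [100, 0, 0, 0.03, 0], [100, 0, 0, 0.04, 0], [100, 0, 0, 0.04, 0], [100, 0, 0, 0.02, 0], [100, 0, 0, 0, 0], [100, 0, 0, 0, 0]],
])

```text
time: 25.5
tool_pos: [0.4754, 0.0296, 0.2702]
tool_rot: [0.0, 0.944, 0.33, 0.0]
contact_force: [0.4, 0.2, -0.8]
gripper_width: 1.004
grasp_force: 0.0
```

Call:
servo_tool([
  [[100, 0, 0, 0, 0], [100, 0, 0, 0, 0], [100, 0, 0, 0, 0], [100, 0, 0, 0, 0], [100, 0, 0, 0, 0], [100, 0, 0, 0, 0], [100, 0, 0, 0, 0], [100, 0, 0, 0, 0]],
])

```text
time: 26.3
tool_pos: [0.4754, 0.0296, 0.2699]
tool_rot: [0.0, 0.944, 0.33, 0.0]
contact_force: [-0.3, -0.1, 0.0]
gripper_width: 1.005
grasp_force: 0.0
```

```bash
cat > rib.py <<'E'
from m import *
from plant import manip,grab_frame
s=manip.state(); f=grab_frame("wrist"); print(s["tool_pos"].round(4),s["joint_pos"].round(2),s["time"])
for n,F,st in(("wrist",f,s),("scene",grab_frame("scene"),None),("top",grab_frame("top"),None)):
    P=cloud(F,st); c=np.array([.475,.0296])
    q=near(P,c,.09,.096,.109); h=cv2.convexHull(q[:,:2].astype(np.float32))[:,0]
    A=np.c_[q[:,:2]-q[:,:2].mean(0),np.ones(len(q))]; pl=np.linalg.lstsq(A,q[:,2],rcond=None)[0]
    print(n,'cover',len(q),fit(h),np.median(q[:,2]).round(4),'tilt',np.degrees(pl[:2]).round(2))
    q=near(P,c,.028,.138,.165)
    if len(q): print(' stud',len(q),cv2.minEnclosingCircle(q[:,:2].astype(np.float32)),np.percentile(q[:,2],98))
    q=near(P,c,.075,.122,.134); rr=np.hypot(*(q[:,:2]-c).T); q=q[rr>.024]; print(' ribs',cv2.minAreaRect((q[:,:2]*1e3).astype(np.float32)))
    for sg in(1,-1):
        k=q[sg*(q[:,:2]-c)@[.78,.62]>0]
        if len(k)>5: print('  rib',sg,len(k),cv2.minAreaRect((k[:,:2]*1e3).astype(np.float32)),k[:,2].mean().round(4))
cv2.imwrite('pics/w3.png',f["pixels"][:,:,::-1])
E
python3 rib.py
```

```text
[0.4754 0.0296 0.2699] [-0.09 -0.33  1.92 -0.    1.55  0.8 ] 26.3
wrist cover 17218 (array([0.47644868, 0.03019817]), np.float64(0.073769528707501)) 0.1007 tilt [-0.02 -0.06]
 stud 341 ((0.4763023853302002, 0.02991822361946106), 0.008158416487276554) 0.15176284234905832
 ribs ((476.5036926269531, 30.282241821289062), (126.73190307617188, 10.989908218383789), 38.37114715576172)
  rib 1 602 ((512.3043823242188, 58.72942352294922), (35.27192687988281, 10.879377365112305), 38.85993576049805) 0.1261
  rib -1 472 ((440.6019592285156, 1.8707466125488281), (35.17523956298828, 10.975530624389648), 38.43880081176758) 0.1261
scene cover 2127 (array([0.47263233, 0.02987672]), np.float64(0.07330390941040207)) 0.1033 tilt [0.18 0.24]
 stud 52 ((0.47183728218078613, 0.028891144320368767), 0.007124644238501787) 0.15530171782523788
 ribs ((472.63116455078125, 30.21945571899414), (127.25051879882812, 11.715272903442383), 38.697269439697266)
  rib 1 47 ((510.35516357421875, 59.489540100097656), (31.783117294311523, 9.509273529052734), 40.4150276184082) 0.1285
  rib -1 75 ((436.20977783203125, 0.7413768768310547), (33.35395812988281, 11.250468254089355), 40.40472412109375) 0.128
top cover 513 (array([0.47641046, 0.02503244]), np.float64(0.07073673966756673)) 0.1032 tilt [-0.23 -0.13]
 ribs ((509.3959045410156, 52.17609405517578), (22.358821868896484, 11.588130950927734), 25.153953552246094)
  rib 1 22 ((509.3959045410156, 52.17609405517578), (22.358821868896484, 11.588130950927734), 25.153953552246094) 0.1275
```

View pics/w3.png

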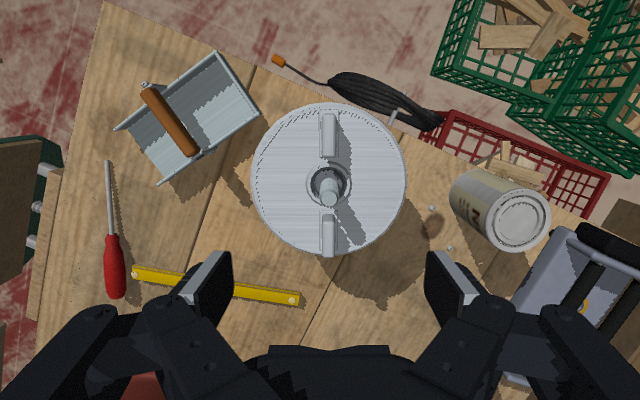

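The lid looks level and fully seated: stud at (328,188), ribs at (328,135) and (328,232). The tray is standing on the bench at about (190,115). I'll take the far rib.

Call:
servo_tool([
  [[100, 0.009, 0.0072, 0, 0], [100, 0.018, 0.0143, -0.01, 0], [100, 0.009, 0.0072, -0.025, 0], [100, 0, 0, -0.035, 0], [100, 0, 0, -0.035, 0], [100, 0, 0, -0.025, 0], [100, 0, 0, -0.015, 0], [100, 0, 0, -0.005, 0]],
])

```text
time: 27.25
tool_pos: [0.5106, 0.0586, 0.1179]
tool_rot: [-0.001, 0.944, 0.33, -0.001]
contact_force: [0.3, -0.0, 0.0]
gripper_width: 1.002
grasp_force: 0.0
```

Call:
servo_tool([
  [[100, 0, 0, 0, 0], [60, 0, 0, 0, 0], [30, 0, 0, 0, 0], [0, 0, 0, 0, 0], [0, 0, 0, 0, 0], [0, 0, 0, 0, 0], [0, 0, 0, 0, 0], [0, 0, 0, 0, 0]],
])

```text
time: 28.05
tool_pos: [0.5117, 0.0583, 0.1204]
tool_rot: [0.0, 0.944, 0.33, 0.0]
contact_force: [0.4, 0.6, 3.0]
gripper_width: 0.126
grasp_force: 60.6
```

Call:
servo_tool([
  [[0, 0, 0, 0, 0], [0, 0, 0, 0, 0], [0, 0, 0, 0, 0], [0, 0, 0, 0, 0], [0, 0, 0, 0, 0], [0, 0, 0, 0, 0], [0, 0, 0, 0, 0], [0, 0, 0, 0, 0]],
])

```text
time: 28.85
tool_pos: [0.5117, 0.0583, 0.1204]
tool_rot: [0.0, 0.944, 0.33, 0.0]
contact_force: [-0.3, 0.5, 5.5]
gripper_width: 0.125
grasp_force: 60.9
```

Call:
servo_tool([
  [[0, 0, 0, 0.002, 0], [0, 0, 0, 0.004, 0], [0, 0, 0, 0.005, 0], [0, 0, 0, 0.006, 0], [0, 0, 0, 0.006, 0], [0, 0, 0, 0.006, 0], [0, 0, 0, 0.004, 0], [0, 0, 0, 0.002, 0]],
])

```text
time: 29.65
tool_pos: [0.5117, 0.0583, 0.1556]
tool_rot: [0.0, 0.944, 0.33, 0.0]
contact_force: [-0.3, 0.9, -1.9]
gripper_width: 0.127
grasp_force: 59.9
```

```bash
cat > fin.py <<'E'
from m import *
from plant import manip,grab_frame
import sys
s=manip.state(); g=grab_frame("scene"); print(s["tool_pos"].round(4),s["contact_force"].round(1),s["ft_torque"].round(2),s["time"])
P=cloud(g); tz=s["tool_pos"][2]
q=near(P,[.475,.0295],.09,tz-.035,tz-.008); A=np.c_[q[:,:2]-[.475,.0295],np.ones(len(q))]; pl=np.linalg.lstsq(A,q[:,2],rcond=None)[0]
for _ in range(3):
    k=abs(A@pl-q[:,2])<.004; pl=np.linalg.lstsq(A[k],q[k,2],rcond=None)[0]
print('cover plane',k.sum(),pl[2],np.degrees(pl[:2]))
u,v=project(g,[[.475,.03,.15]])[0].astype(int)
cv2.imwrite('pics/'+sys.argv[1],cv2.resize(g["pixels"][max(v-100,0):v+100,u-120:u+120],(720,600),interpolation=cv2.INTER_CUBIC)[:,:,::-1])
E
python3 fin.py f1.png
```

```text
[0.5117 0.0583 0.1556] [-0.3  0.9 -1.9] [ 0.09 -0.1   0.03] 29.65
cover plane 2042 0.13850946945078285 [0.00764904 0.07905671]
```

View pics/f1.png

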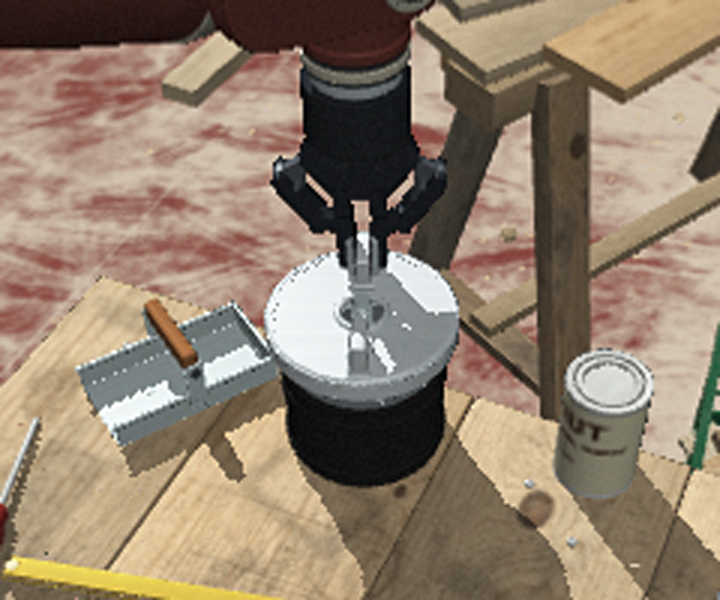

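The outer lid is rising alone (the force matches its weight) and level. The inner lid's flange is visible at (365,395), still on the barrel. I'll lift higher.

Call:
servo_tool([
  [[0, 0, 0, 0.005, 0], [0, 0, 0, 0.01, 0], [0, 0, 0, 0.015, 0], [0, 0, 0, 0.018, 0], [0, 0, 0, 0.02, 0], [0, 0, 0, 0.018, 0], [0, 0, 0, 0.012, 0], [0, 0, 0, 0.007, 0]],
])

```text
time: 30.5
tool_pos: [0.512, 0.0583, 0.2621]
tool_rot: [0.001, 0.944, 0.33, 0.001]
contact_force: [-1.2, 0.5, -2.1]
gripper_width: 0.121
grasp_force: 60.0
```

Call:
servo_tool([
  [[0, 0, 0, 0.003, 0], [0, 0, 0, 0.002, 0], [0, 0, 0, 0, 0], [0, 0, 0, 0, 0], [0, 0, 0, 0, 0], [0, 0, 0, 0, 0], [0, 0, 0, 0, 0], [0, 0, 0, 0, 0]],
])

```text
time: 31.3
tool_pos: [0.5113, 0.0583, 0.2647]
tool_rot: [-0.0, 0.944, 0.33, -0.0]
contact_force: [0.6, 0.2, -1.5]
gripper_width: 0.127
grasp_force: 60.0
```

```bash
sed -i 's/^u,v=proj/q=near(P,[.475,.03],.066,.08,.11); print("flange z",len(q),np.percentile(q[:,2],[50,95])); q=near(P,[.475,.03],.02,.11,.17); print("stud",len(q),q.mean(0),q[:,2].max())\nu,v=proj/' fin.py; python3 fin.py f2.png
```

```text
[0.5113 0.0583 0.2647] [ 0.6  0.2 -1.5] [ 0.09 -0.06  0.02] 31.3
cover plane 2293 0.2476104977810804 [-0.00514148  0.03320439]
flange z 1803 [0.0987133  0.10155792]
stud 109 [0.47032975 0.02775336 0.13604038] 0.15461180960378196
```

View pics/f2.png

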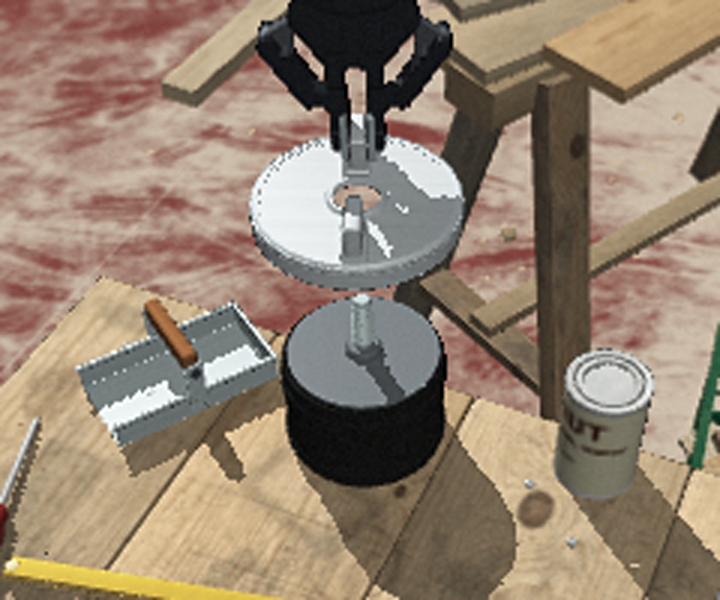

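The inner lid is seated: its flange at (365,350) is at z≈0.099 and the stud's tip at (362,300). The outer lid is held level at (355,210), about 75 mm clear above the stud. Handing in.

```bash
python3 -c "
from plant import manip
print(manip.job_done())"
```

```text
the job is handed in; nothing more can be done
None
```

Job handed in at about 31 s: all five nuts are in the barrel, the empty tray stands on the bench, the inner lid is seated and the outer lid is held level about 75 mm above the stud; the nuts were jerked out of a level tray, as the servo cannot tilt the tool.

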